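Load an orbital shaker in balance

ROBOT

A 6-joint arm with a two-finger parallel gripper is mounted at the origin on a cart in front of the work surface, level with it; the furniture and walls round the work are solid. World frame = base frame: x ahead of the robot, y to its left, z up, the work surface at z = 0. Lengths are in m, angles in rad, forces in N, time in s.
With the tool pointing down it reaches from about 0.375 to 0.975 m from the base axis. Payload 3.8 kg.
Tool frame: the origin (TCP) lies midway between the tips of the shut fingers; the grasp point (between the pads) lies 19 mm behind it; z points along the fingers, y is the line along which they close (so a half turn about z gives the same grasp; the last joint's range is limited). The gripper opens to 85 mm and grips with 20 to 120 N. Pads are 22 mm wide; open, the fingers measure 114 mm over their backs; the gripper's body (76 mm by 85 mm) begins 54 mm behind the grasp point. The pads swing forward as they close: fully open they stand 13 mm farther back than shut.
Start: joints at [-1.27, 0.264, 1.604, -0, 1.274, -0.037], TCP at [0.224, -0.637, 0.231] pointing down, gripper open.
Joint ranges: [-2.63, 2.63], [-0.94, 2.18], [0.31, 2.57], [-1.31, 4.45], [0, 2.66], [-2.55, 2.55]. Speed limits (rad/s): [2.57, 2.57, 3.14, 3.14, 3.14, 3.14].

INTERFACE

Orientations are given as a rotation vector (axis times angle).
In Python, from workcell import bot, cams gives the robot as it stands.
- The arm moves only by the tool play_rows, never from a script. Its argument "rows" is a list of rows, each a list of 2 entries, a list of its own where there are three numbers: the shift along the tool's x, y, z scaled (see below), then the turn, a rotation vector about the tool's x, y, z scaled (see below). A call has 1 to 20 rows; each row is the pose to reach, as a shift and turn from the pose commanded when the call began, along the tool's axes at that moment; what a row does not reach only later rows make up. The controller multiplies each number of a shift by 250 mm and each number of a turn by 45 degrees. A row lasts 1/12 s, in which the tool goes at most 41.7 mm and 7.16 degrees, less where a joint would pass 70% of its speed; a pose out of reach is approached as far as the arm can. A call with a number of a shift or a turn outside -1 to 1 is refused whole. A call with a gripper value outside its range is refused whole. "claw" is the opening, from -1 (shut) to 1 (fully open), set as the call begins (left out, the last holds). The fingers move at their own pace and stop on an object; "newtons" is the grip in N (left out, the last holds). Time passes only in rows, so rows that repeat a pose let the fingers close. It gives the time, the measured TCP pose, the force, the opening and the grip force at its end, in the units of the state.
- bot.read_state(): the state, without advancing time (a new reading comes with each control period).
- cams.read_camera(name): name is "side" or "top" or "wrist"; returns a dict with "image" (384x512x3 uint8, red, green, blue), "K" (3x3 intrinsics, pixels), "T" (4x4, takes a point from camera to world coordinates); the wrist camera has in their place "mount" (4x4, takes a point from camera to tool coordinates, whose origin is the TCP and whose axes are the flange's). Camera axes: x right, y down, z forward; pixel columns grow to the right and rows downward; lengths in m; the calibration is good to about 2 mm. A picture is of the moment at which its call begins: read the wrist's pose just before it. There is no depth.
- bot.finish_job(): hands the job in; it is judged then, once.
The state is a dict: "time": time; "q": joint angles; "joint_vel": joint speeds; "joint_torque": joint torques, N m; "tool_pos": TCP position; "tcp_rot": TCP orientation; "wrist_force": force on the tool from outside, world axes, zero at the start; "torque": the same for the moment, N m; "width": opening from 0.0 (shut) to 1.0 (fully open); "grip_force": force on a finger pad.
Only numpy, scipy, OpenCV 4.12 (cv2) and the standard library are available. Lean on these libraries where they do the work, as an engineer would, in place of code of your own. Each camera call takes 0.05 s, during which the arm holds its last target. There are 200 camera calls.

TASK

Load the orbital shaker: stand the four small clear sample bottles, two with red caps and two with white caps, in the four spring clamps on its platform, one in each and fully down on the clamp's base. So that the table runs balanced, put the two red-capped bottles in diagonally opposite clamps and the two white-capped ones in the other two. Keep the bottles upright, let go of them all, and leave the amber bottle and the blue-capped bottle where they stand.

Things in the scene. Friction and masses are not known exactly. Their poses are not given: they have to be found in the camera images.
- red_bottle_1: Small clear glass sample bottle with a RED screw cap (fixed): 46 mm diameter, 100 mm tall, 0.13 kg, upright on the worktop at the start. Origin: centre of its underside, z up. The cap, 32 mm wide, is the top 20 mm (80 to 100 mm up); below it the shoulder widens, so pinch the cap from above, fingertips at most 15 mm below its top.
- red_bottle_2: Small clear glass sample bottle with a RED screw cap (fixed): 46 mm diameter, 100 mm tall, 0.13 kg, upright on the worktop at the start. Origin: centre of its underside, z up. The cap, 32 mm wide, is the top 20 mm (80 to 100 mm up); below it the shoulder widens, so pinch the cap from above, fingertips at most 15 mm below its top.
- white_bottle_1: Small clear glass sample bottle with a WHITE screw cap (fixed): 50 mm diameter, 105 mm tall, 0.17 kg, upright on the worktop at the start. Origin: centre of its underside, z up. The cap, 34 mm wide, is the top 20 mm (85 to 105 mm up); below it the shoulder widens, so pinch the cap from above, fingertips at most 15 mm below its top.
- white_bottle_2: Small clear glass sample bottle with a WHITE screw cap (fixed): 50 mm diameter, 105 mm tall, 0.17 kg, upright on the worktop at the start. Origin: centre of its underside, z up. The cap, 34 mm wide, is the top 20 mm (85 to 105 mm up); below it the shoulder widens, so pinch the cap from above, fingertips at most 15 mm below its top.
- clamp_1: One of four equal steel spring clamps on the shaker's platform, in a square (124 mm between neighbours, 175 mm diagonal); numbers do not tell the corner. Origin: centre of the underside of its 4 mm base disc, z up; a seated bottle's origin is on the same axis, 4 mm higher. Leaves as for clamp_2, shaker as for clamp_3.
- clamp_2: One of four equal steel spring clamps on the shaker's platform, in a square (124 mm between neighbours, 175 mm diagonal); numbers do not tell the corner. Origin: centre of the underside of its 4 mm base disc, z up; a seated bottle's origin is on the same axis, 4 mm higher. Four sprung leaves on its sides, 65 mm high: waist 41 mm, flared to 74 mm at the top.
- clamp_3: One of four equal steel spring clamps on the shaker's platform, in a square (124 mm between neighbours, 175 mm diagonal); numbers do not tell the corner. Origin: centre of the underside of its 4 mm base disc, z up; a seated bottle's origin is on the same axis, 4 mm higher. The shaker is a low white machine with a fixed 240 mm square aluminium platform, top 84 mm above the worktop.
- clamp_4: One of four equal steel spring clamps on the shaker's platform, in a square (124 mm between neighbours, 175 mm diagonal); numbers do not tell the corner. Origin: centre of the underside of its 4 mm base disc, z up; a seated bottle's origin is on the same axis, 4 mm higher. The leaves guide a bottle up to 8 mm off-centre, yield at about 0.5 N each; lower it till it sits (push under 8 N).
- amber_bottle: Amber (brown) bottle with a black cap, 58 mm diameter, 124 mm tall, loose, standing among the samples; it stays where it is. Origin at the centre of its underside.
- blue_bottle: Clear bottle with a BLUE cap, larger than the samples: 60 mm diameter, 130 mm tall, loose, standing among the samples; it stays where it is. Origin at the centre of its underside.
Not all that is in view belongs to the job. Leave any green look-alike of the white_bottle_2 alone.

How it is judged:
At the end, for the whole second after the job is handed in: Each sample bottle stands upright (0.1 rad), at rest and released, on the base of its own clamp (10 mm off-axis, 4 mm above the base at most); the reds diagonal (over 150 mm apart), the whites too; amber and blue bottles upright within 30 mm of their start (((horizontal distance between red_bottle_1 and clamp_1 below 0.01 m and z of red_bottle_1 in the frame of clamp_1 below 0.008 m) or (horizontal distance between red_bottle_1 and clamp_2 below 0.01 m and z of red_bottle_1 in the frame of clamp_2 below 0.008 m) or (horizontal distance between red_bottle_1 and clamp_3 below 0.01 m and z of red_bottle_1 in the frame of clamp_3 below 0.008 m) or (horizontal distance between red_bottle_1 and clamp_4 below 0.01 m and z of red_bottle_1 in the frame of clamp_4 below 0.008 m)) and angle between each of red_bottle_1, red_bottle_2, white_bottle_1, white_bottle_2, amber_bottle, blue_bottle's own z axis and vertical below 0.1 rad and linear speed of each of red_bottle_1, red_bottle_2, white_bottle_1, white_bottle_2 below 0.02 m/s and contact force between each of red_bottle_1, red_bottle_2, white_bottle_1, white_bottle_2 and the fingers below 0.05 N and ((horizontal distance between red_bottle_2 and clamp_1 below 0.01 m and z of red_bottle_2 in the frame of clamp_1 below 0.008 m) or (horizontal distance between red_bottle_2 and clamp_2 below 0.01 m and z of red_bottle_2 in the frame of clamp_2 below 0.008 m) or (horizontal distance between red_bottle_2 and clamp_3 below 0.01 m and z of red_bottle_2 in the frame of clamp_3 below 0.008 m) or (horizontal distance between red_bottle_2 and clamp_4 below 0.01 m and z of red_bottle_2 in the frame of clamp_4 below 0.008 m)) and ((horizontal distance between white_bottle_1 and clamp_1 below 0.01 m and z of white_bottle_1 in the frame of clamp_1 below 0.008 m) or (horizontal distance between white_bottle_1 and clamp_2 below 0.01 m and z of white_bottle_1 in the frame of clamp_2 below 0.008 m) or (horizontal distance between white_bottle_1 and clamp_3 below 0.01 m and z of white_bottle_1 in the frame of clamp_3 below 0.008 m) or (horizontal distance between white_bottle_1 and clamp_4 below 0.01 m and z of white_bottle_1 in the frame of clamp_4 below 0.008 m)) and ((horizontal distance between white_bottle_2 and clamp_1 below 0.01 m and z of white_bottle_2 in the frame of clamp_1 below 0.008 m) or (horizontal distance between white_bottle_2 and clamp_2 below 0.01 m and z of white_bottle_2 in the frame of clamp_2 below 0.008 m) or (horizontal distance between white_bottle_2 and clamp_3 below 0.01 m and z of white_bottle_2 in the frame of clamp_3 below 0.008 m) or (horizontal distance between white_bottle_2 and clamp_4 below 0.01 m and z of white_bottle_2 in the frame of clamp_4 below 0.008 m)) and horizontal distance between red_bottle_1 and red_bottle_2 above 0.15 m and horizontal distance between white_bottle_1 and white_bottle_2 above 0.15 m and distance of each of amber_bottle, blue_bottle from where it was at the start of the episode below 0.03 m); the robot touches nothing.
It fails at once if the amber bottle that stays is shifted by more than 3 cm or tipped (distance of amber_bottle from where it was at the start of the episode above 0.03 m or angle between amber_bottle's own z axis and vertical above 0.35 rad).
It fails at once if the blue-capped bottle that stays is shifted by more than 3 cm or tipped (distance of blue_bottle from where it was at the start of the episode above 0.03 m or angle between blue_bottle's own z axis and vertical above 0.35 rad).
It fails at once if a sample bottle is tipped by more than about 35 degrees (angle between any of red_bottle_1, red_bottle_2, white_bottle_1, white_bottle_2's own z axis and vertical above 0.6 rad).
It also fails if it takes over 112 s, if anything falls off the work surface, if the arm or the gripper's body presses on something with over 40 N, if the wrist force passes 120 N, or if a joint passes its speed limit or range.

## Working session

There is one attempt and no reset: what is moved stays moved. The work goes in short steps, Python scripts to look and compute and a tool call to move; the robot and the scene stay as the last step left them, time stands still between calls to the robot, and variables do not carry over. Pictures are saved under pics/ and viewed, at most 14 in all, crops included, and the job is handed in when it is done.

Besides the shell and the picture viewer there is one more tool, called after "Request:" by a JSON object that holds its "fn" and its "kwargs". play_rows: Moves the arm, as the interface text tells. Its arguments: {"type":"object","properties":{"rows":{"type":"array","items":{"type":"array"}},"claw":{"type":"number"},"newtons":{"type":"number"}},"required":["rows"]}

```bash
ls; mkdir -p pics
python3 - <<'E'
from workcell import bot,cams
import cv2,numpy as np
np.set_printoptions(precision=4,suppress=True)
s=bot.read_state();print(s)
for n in ("side","top"):
    c=cams.read_camera(n);cv2.imwrite(f"pics/{n}0.png",c["image"][:,:,::-1]);print(n,c["K"],c["T"])
c=cams.read_camera("wrist");print(c["K"],c["mount"])
E
```

```text
pics
{'time': 0.0, 'q': array([-1.2699,  0.2648,  1.6054,  0.    ,  1.2737, -0.0369]), 'joint_vel': array([-0.0002,  0.0013,  0.0008, -0.0003,  0.0017,  0.0008]), 'joint_torque': array([ -0.0003, -51.5118, -36.7317,  -0.0002,   0.0129,  -0.    ]), 'tool_pos': array([ 0.2235, -0.6361,  0.2299]), 'tcp_rot': array([-3.0947, -0.5277,  0.0004]), 'wrist_force': array([ 0.7226,  0.131 , -0.7953]), 'torque': array([ 0.0309, -0.0473,  0.0013]), 'grip_force': 0.0, 'width': 1.000041604250658}
side [[437.9127   0.     250.4697]
 [  0.     437.9127 192.3113]
 [  0.       0.       1.    ]] [[-0.157  -0.5615  0.8124 -0.8458]
 [-0.9876  0.0967 -0.124   0.174 ]
 [-0.0089 -0.8218 -0.5697  1.0176]
 [ 0.      0.      0.      1.    ]]
top [[371.0137   0.     259.3087]
 [  0.     371.0137 192.7763]
 [  0.       0.       1.    ]] [[ 0.0252 -0.9912  0.13    0.3788]
 [-0.9996 -0.0263 -0.0066 -0.0303]
 [ 0.01   -0.1298 -0.9915  1.1225]
 [ 0.      0.      0.      1.    ]]
[[319.3706   0.     251.2569]
 [  0.     319.3706 196.0719]
 [  0.       0.       1.    ]] [[-0.0009 -0.9575 -0.2883  0.0741]
 [ 1.     -0.001   0.0003 -0.0001]
 [-0.0006 -0.2883  0.9575 -0.1419]
 [ 0.      0.      0.      1.    ]]
```

View pics/top0.png

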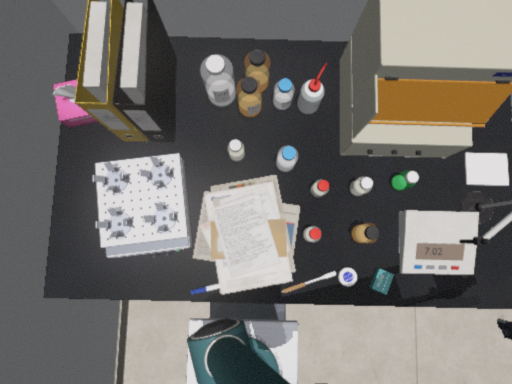

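View pics/side0.png

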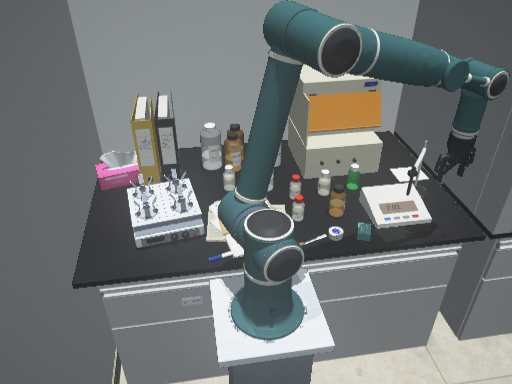

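The top view shows red caps at (322,187) and (315,233), and white caps at (236,147) and (365,184). The blue-capped bottle is at (289,153), amber at (372,234) and green at (411,178). The clamps are at about (116,178), (159,173), (119,223) and (163,217).
In the side view the red caps are at (296,180) and (299,200), and the white caps at (229,170) and (325,175). The shaker is at (165,205).

```bash
cat > h.py <<'E'
import numpy as np,cv2
from scipy.spatial.transform import Rotation as R
from workcell import bot,cams
np.set_printoptions(precision=4,suppress=True)
def look(n):
    if n=="wrist":
        s=bot.read_state();c=cams.read_camera(n)
        T=np.eye(4);T[:3,:3]=R.from_rotvec(s["tcp_rot"]).as_matrix();T[:3,3]=s["tool_pos"];c["T"]=T@c["mount"]
    else: c=cams.read_camera(n)
    return c
def ray(c,uv):
    d=c["T"][:3,:3]@np.linalg.solve(c["K"],[uv[0],uv[1],1]);return c["T"][:3,3],d/np.linalg.norm(d)
def plane(c,uv,z):
    o,d=ray(c,uv);return o+d*(z-o[2])/d[2]
def tri(obs):
    A=np.zeros((3,3));b=np.zeros(3);L=[]
    for c,uv in obs:
        o,d=ray(c,uv);P=np.eye(3)-np.outer(d,d);A+=P;b+=P@o;L.append((P,o))
    p=np.linalg.solve(A,b);return p,max(np.linalg.norm(P@(p-o)) for P,o in L)
def proj(c,p):
    q=c["K"]@(c["T"][:3,:3].T@(np.array(p)-c["T"][:3,3]));return q[:2]/q[2]
def mask(img,col):
    h,s,v=[x.astype(int) for x in cv2.split(cv2.cvtColor(img,cv2.COLOR_RGB2HSV))]
    m={"red":((h<8)|(h>172))&(s>140)&(v>90),"white":(s<45)&(v>165),"blue":(h>95)&(h<112)&(s>120)&(v>120),"green":(h>50)&(h<85)&(s>120)&(v>60)}[col]
    return m.astype(np.uint8)
def blobs(img,col,amin=15,roi=None):
    m=mask(img,col)
    if roi: 
        r=np.zeros_like(m);r[roi[1]:roi[3],roi[0]:roi[2]]=1;m=m*r
    n,l,st,ce=cv2.connectedComponentsWithStats(m)
    return [(ce[i].round(1),st[i]) for i in range(1,n) if st[i][4]>=amin]
E
python3 - <<'E'
from h import *
t=look("top");s=look("side")
for n,c in(("top",t),("side",s)):
  for col in("red","white","blue"):
    for ce,st in blobs(c["image"],col,12): 
        if st[4]<400: print(n,col,ce,st)
crop=t["image"][140:270,85:400]
a=cv2.resize(t["image"][145:260,85:200],None,fx=5,fy=5,interpolation=cv2.INTER_CUBIC);cv2.imwrite("pics/clT.png",a[:,:,::-1])
a=cv2.resize(s["image"][160:255,115:215],None,fx=6,fy=6,interpolation=cv2.INTER_CUBIC);cv2.imwrite("pics/clS.png",a[:,:,::-1])
E
```

```text
top red [316.6  80.4] [309  63  18  28 152]
top red [323.2 184.9] [318 180  12  11 103]
top red [315.1 233.3] [310 228  11  11  95]
top red [454.5 267.5] [452 267   6   2  12]
top white [214.6  63.3] [205  55  20  18 271]
top white [219.5  83.5] [207  73  27  24 369]
top white [376.1  93.8] [375  75   3  38  67]
top white [312.4  92. ] [304  80  19  21 194]
top white [59.4 91. ] [54 87 15  8 49]
top white [282.5  96. ] [275  89  17  14 149]
top white [ 72.3 100.1] [70 99  5  4 15]
top white [235.5 148. ] [229 139  15  18 178]
top white [285.4 161.1] [278 152  18  16 140]
top white [412.3 176.5] [407 171  12  12 112]
top white [363.4 184.4] [355 177  18  17 187]
top white [317.  189.7] [313 183  11  12  60]
top white [498.4 226.9] [484 214  28  25 172]
top white [308.2 234. ] [305 227   9  14  54]
top white [347.5 276.1] [339 268  18  17 168]
top white [322.3 277. ] [305 271  31  13  94]
top white [251.6 329.9] [249 323   7  15  50]
top white [207.7 356.5] [205 340  11  36  69]
top blue [284.6  84.3] [279  78  12  14 134]
top blue [288.3 152.7] [283 147  12  13 122]
top blue [417.5 26
[... 1341 characters left out ...]
 white [243.3 196.8] [235 187  23  15  59]
side white [323.8 191.5] [320 189   9   6  43]
side white [270.6 221.9] [244 198  50  43 359]
side white [297.8 207.7] [294 204   9   8  52]
side white [334.7 230.7] [329 227  14   9  62]
side white [316.9 238.3] [305 234  22  10  47]
side white [505.5 241.1] [500 240  12   3  24]
side white [280.8 250.9] [266 245  34  20  67]
side white [505.5 246.5] [500 245  12   4  35]
side white [379.  256.3] [302 246 159  21 339]
side white [343.9 298.4] [337 297  14   3  15]
side white [137.6 325.3] [131 324  14   3  18]
side white [114.1 366.5] [112 349   5  35  55]
side white [122.3 376.7] [120 365   7  19  77]
side white [208.2 380.5] [171 375  58   9 276]
```

View pics/clT.png

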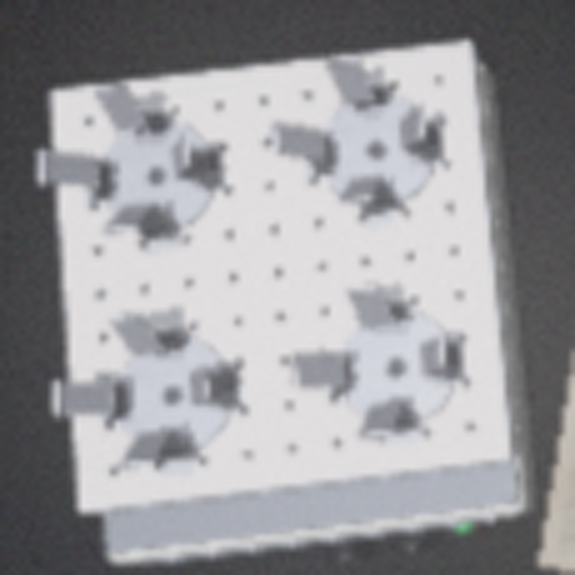

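The crop shows the four clamp base discs with centre bolts at crop pixels (157,175), (376,150), (173,396) and (397,368), magnified 5x. The platform corners are at (50,90), (472,40), (508,455) and (80,512).

Run:
```python
from h import *
t=look("top");s=look("side")
for n,a,b in(("r_far",(322.8,184.9),(295.7,177.7)),("r_near",(315.1,233.3),(298.6,198.1)),("w_left",(235.5,145),(228.4,167.5)),("w_right",(365.5,183.5),(325,172)),("blue",(288.3,152.7),(269,175))):
    p,e=tri([(t,a),(s,b)]);print(n,p,e,plane(t,a,.095))
print("amber",plane(t,(372,234),.124),"green",plane(t,(411,177),.1))
C=[plane(t,(85+u/5-.4,145+v/5-.4),.088) for u,v in((157,175),(376,150),(173,396),(397,368))]
print(np.array(C))
for i,j in((0,1),(0,2),(1,3),(2,3),(0,3),(1,2)):print(i,j,np.linalg.norm(C[i]-C[j]))
print([proj(s,c) for c in C])
K=[plane(t,(85+u/5-.4,145+v/5-.4),.084) for u,v in((50,90),(472,40),(508,455),(80,512))];print(np.array(K),np.linalg.norm(K[0]-K[1]),np.linalg.norm(K[1]-K[2]),np.mean(K,0),np.mean(C,0))
print([np.linalg.norm(c[:2]) for c in C])
```

```text
r_far [ 0.5407 -0.2155  0.0934] 0.0004997378569522251 [ 0.5405 -0.2147  0.095 ]
r_near [ 0.405  -0.1936  0.0942] 0.0003720780121680005 [ 0.4049 -0.1938  0.095 ]
w_left [0.6468 0.0339 0.102 ] 0.0004768470574095482 [0.6485 0.0339 0.095 ]
w_right [ 0.5462 -0.3335  0.1032] 0.0010440994674862454 [ 0.5477 -0.3348  0.095 ]
blue [ 0.6396 -0.125   0.0535] 0.00515933232087917 [ 0.6303 -0.1164  0.095 ]
amber [ 0.4062 -0.3421  0.124 ] green [ 0.5688 -0.4616  0.1   ]
[[0.5411 0.367  0.088 ]
 [0.5587 0.2449 0.088 ]
 [0.4175 0.3488 0.088 ]
 [0.4362 0.2259 0.088 ]]
0 1 0.12330886222517204
0 2 0.1250050525006452
1 3 0.12403872358580607
2 3 0.12431791120384543
0 3 0.17584267577632462
1 2 0.1753547335774605
[array([143.1676, 193.3242]), array([176.0999, 187.5941]), array([146.9585, 212.7112]), array([182.1203, 206.0504])]
[[0.589  0.4327 0.084 ]
 [0.6246 0.1951 0.084 ]
 [0.3897 0.1626 0.084 ]
 [0.3525 0.3967 0.084 ]] 0.2402689013365625 0.23712444576101285 [0.489  0.2968 0.084 ] [0.4884 0.2967 0.088 ]
[np.float64(0.6538411488038265), np.float64(0.6100575594341876), np.float64(0.5440134519895082), np.float64(0.49119356184616064)]
```

View pics/clS.png

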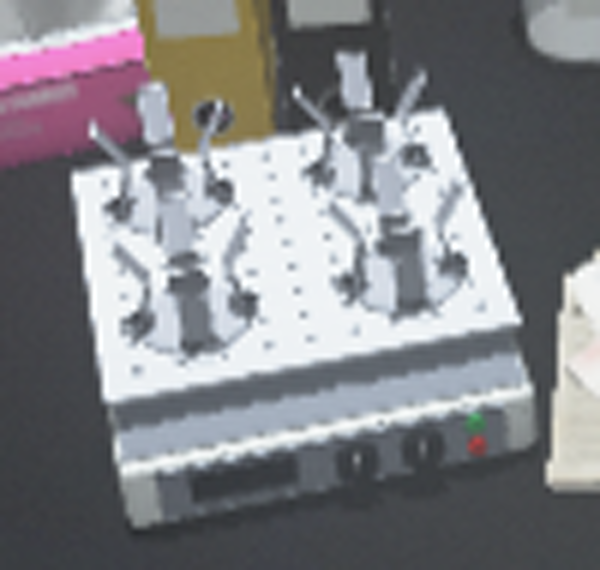

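The disc centres agree with the given sizes: 123–125 mm between neighbours, 175 mm diagonal, platform 238–240 mm. The side projections land on the discs, so their height holds as well. Triangulated cap heights also match the text. I'll start moving.

```bash
cat >> h.py <<'E'
PSI=np.deg2rad(98.2)
def Rt(psi): c,s=np.cos(psi),np.sin(psi);return np.array([[c,s,0],[s,-c,0],[0,0,-1.]])
def plan(*pts,psi=PSI):
    s=bot.read_state();M=R.from_rotvec(s["tcp_rot"]).as_matrix()
    turn=R.from_matrix(M.T@Rt(psi)).as_rotvec()/np.deg2rad(45)
    print("t %.2f"%s["time"],"tcp",s["tool_pos"],"F",s["wrist_force"],"w %.3f g %.1f"%(s["width"],s["grip_force"]),"turn",turn)
    for p in pts: print(p,"->",(M.T@(np.array(p)-s["tool_pos"])/.25).round(4))
E
python3 - <<'E'
from h import *
plan((.35,-.5,.36),(.54,-.217,.2))
E
```

```text
t 0.35 tcp [ 0.2236 -0.6367  0.231 ] F [ 0.4488  0.6568 -0.2477] w 0.993 g 0.0 turn [-0.0006 -0.0005 -1.7521]
(0.35, -0.5, 0.36) -> [ 0.6581 -0.3487 -0.516 ]
(0.54, -0.217, 0.2) -> [ 1.7503 -1.1645  0.1245]
```

Request:
{"fn": "play_rows", "kwargs": {"rows": [[[0,0,-0.16],[0,0,-0.15]],[[0,0,-0.32],[0,0,-0.3]],[[0,0,-0.48],[0,0,-0.45]],[[0.15,-0.08,-0.5],[0,0,-0.6]],[[0.3,-0.16,-0.5],[0,0,-0.75]],[[0.45,-0.24,-0.5],[0,0,-0.9]],[[0.6,-0.32,-0.5],[0,0,-1]],[[0.75,-0.4,-0.5],[0,0,-1]],[[0.8,-0.45,-0.5],[0,0,-1]],[[0.8,-0.45,-0.5],[0,0,-1]]], "claw": 0.5, "newtons": 30}}

```text
time: 1.18
tool_pos: [0.3779, -0.4605, 0.3568]
tcp_rot: [-2.655, -1.68, -0.003]
wrist_force: [-0.9, -0.6, -0.2]
width: 0.752
grip_force: 0.0
```

Run:
```python
from h import *
plan((.54,-.217,.28),(.54,-.217,.2))
```

```text
t 1.18 tcp [ 0.3779 -0.4605  0.3568] F [-0.8569 -0.592  -0.1723] w 0.752 g 0.0 turn [ 0.0018 -0.002  -0.7458]
(0.54, -0.217, 0.28) -> [1.1574 0.1686 0.3096]
(0.54, -0.217, 0.2) -> [1.1568 0.1683 0.6296]
```

Request:
{"fn": "play_rows", "kwargs": {"rows": [[[0.14,0.02,0],[0,0,-0.15]],[[0.28,0.04,0],[0,0,-0.3]],[[0.42,0.06,0],[0,0,-0.45]],[[0.56,0.08,0],[0,0,-0.6]],[[0.7,0.1,0.05],[0,0,-0.745]],[[0.84,0.13,0.15],[0,0,-0.745]],[[0.95,0.15,0.25],[0,0,-0.745]],[[1,0.17,0.35],[0,0,-0.745]],[[1,0.17,0.45],[0,0,-0.745]],[[1,0.17,0.5],[0,0,-0.745]],[[1,0.17,0.5],[0,0,-0.745]],[[1,0.17,0.5],[0,0,-0.745]]]}}

```text
time: 2.18
tool_pos: [0.5211, -0.2581, 0.231]
tcp_rot: [-2.064, -2.367, 0.001]
wrist_force: [0.7, -0.6, 0.9]
width: 0.746
grip_force: 0.0
```

Run:
```python
from h import *
c=look("wrist");cv2.imwrite("pics/w1.png",c["image"][:,:,::-1])
for col in("red","white"):
  for ce,st in blobs(c["image"],col,150): print(col,ce,st,plane(c,ce,.1))
print(proj(c,(.5405,-.2147,.1)))
plan((.54,-.215,.2))
```

```text
red [123.1  90.4] [ 103   71   40   41 1280] [ 0.4075 -0.1919  0.1   ]
red [280.9 139.6] [ 263  121   37   38 1087] [ 0.5408 -0.2136  0.1   ]
white [171.8  23.9] [  11    0  326   74 9151] [ 0.4435 -0.138   0.1   ]
white [375.7  40.7] [ 341    0   83   72 3358] [ 0.6015 -0.1283  0.1   ]
white [ 42.3 110.6] [ 21  60  41  90 708] [ 0.3417 -0.2169  0.1   ]
white [156.   91.8] [ 132   69   43   46 1063] [ 0.434  -0.1893  0.1   ]
white [270.7 123.6] [256 112  42  39 474] [ 0.5302 -0.2017  0.1   ]
white [ 39.8 175.9] [  16  153   48   47 1218] [ 0.3366 -0.2734  0.1   ]
white [264.6 236.9] [ 246  213   44   53 1074] [ 0.5403 -0.3041  0.1   ]
white [270.4 268.5] [253 253  35  32 882] [ 0.5506 -0.336   0.1   ]
white [444.4 291.3] [ 400  255  112   90 2592] [ 0.7237 -0.3377  0.1   ]
white [183.5 344.5] [170 331  24  30 437] [ 0.4747 -0.4357  0.1   ]
white [395.1 372.9] [379 358  39  26 682] [ 0.7023 -0.442   0.1   ]
[280.3815 140.8088]
t 2.23 tcp [ 0.5219 -0.2586  0.2326] F [-0.2593 -0.3614 -0.2454] w 0.748 g 0.0 turn [ 0.0014  0.0014 -0.0085]
(0.54, -0.215, 0.2) -> [0.163  0.0954 0.1302]
```

View pics/w1.png

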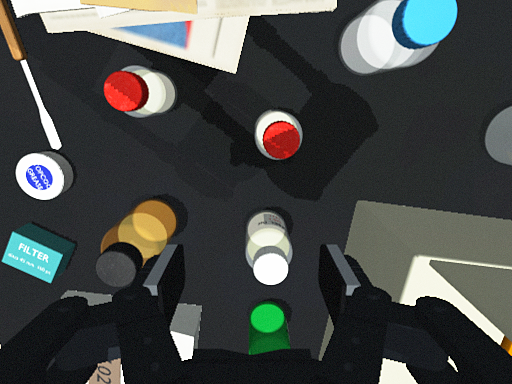

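Wrist view: red caps at (281,140) and (125,90), white cap at (270,268), amber at (118,262), green at (267,318), blue at (425,20). The wrist positions agree with the fixed cameras to 3 mm. Next I'll grasp the far red bottle.

Run:
```python
from h import *
plan((.5407,-.2142,.16),(.5407,-.2142,.086))
```

```text
t 2.23 tcp [ 0.5219 -0.2586  0.2326] F [-0.2593 -0.3614 -0.2454] w 0.748 g 0.0 turn [ 0.0014  0.0014 -0.0085]
(0.5407, -0.2142, 0.16) -> [0.166  0.0984 0.2902]
(0.5407, -0.2142, 0.086) -> [0.1663 0.0981 0.5862]
```

Request:
{"fn": "play_rows", "kwargs": {"rows": [[[0.08,0.05,0.05],[0,0,0]],[[0.14,0.08,0.1],[0,0,-0.01]],[[0.166,0.098,0.18],[0,0,-0.01]],[[0.166,0.098,0.28],[0,0,-0.01]],[[0.166,0.098,0.38],[0,0,-0.01]],[[0.166,0.098,0.46],[0,0,-0.01]],[[0.166,0.098,0.53],[0,0,-0.01]],[[0.166,0.098,0.57],[0,0,-0.01]],[[0.166,0.098,0.586],[0,0,-0.01]],[[0.166,0.098,0.586],[0,0,-0.01]],[[0.166,0.098,0.586],[0,0,-0.01]],[[0.166,0.098,0.586],[0,0,-0.01]]]}}

```text
time: 3.23
tool_pos: [0.5415, -0.2138, 0.0867]
tcp_rot: [2.053, 2.374, 0.001]
wrist_force: [0.9, -1.1, -0.2]
width: 0.752
grip_force: 0.0
```

Request:
{"fn": "play_rows", "kwargs": {"rows": [[[0,0,0],[0,0,0]],[[0,0,0],[0,0,0]],[[0,0,0],[0,0,0]],[[0,0,0],[0,0,0]],[[0,0,0],[0,0,0]],[[0,0,0],[0,0,0]],[[0,0,0],[0,0,0]],[[0,0,0],[0,0,0]]], "claw": -1}}

```text
time: 3.9
tool_pos: [0.5409, -0.2133, 0.0859]
tcp_rot: [2.053, 2.376, 0.001]
wrist_force: [-1.1, 0.1, 5.1]
width: 0.355
grip_force: 29.8
```

Request:
{"fn": "play_rows", "kwargs": {"rows": [[[0,0,-0.03],[0,0,0]],[[0,0,-0.1],[0,0,0]],[[0,0,-0.2],[0,0,0]],[[0,0,-0.33],[0,0,0]],[[0,0,-0.47],[0,0,0]],[[0.04,0,-0.61],[0,0,0]],[[0.12,0,-0.74],[0,0,0]],[[0.24,0,-0.84],[0,0,0]],[[0.38,0,-0.9],[0,0,0]],[[0.53,0,-0.93],[0,0,0]],[[0.68,0.02,-0.94],[0,0,0]],[[0.83,0.05,-0.94],[0,0,0]],[[0.97,0.1,-0.94],[0,0,0]],[[1,0.12,-0.94],[0,0,0]]]}}

```text
time: 5.07
tool_pos: [0.5332, 0.0437, 0.3198]
tcp_rot: [-2.048, -2.379, -0.004]
wrist_force: [0.0, -1.3, -2.1]
width: 0.357
grip_force: 30.0
```

Request:
{"fn": "play_rows", "kwargs": {"rows": [[[0.1,0.01,0],[0,0,0]],[[0.24,0.03,0],[0,0,0]],[[0.39,0.06,0],[0,0,0]],[[0.54,0.08,0],[0,0,0]],[[0.69,0.1,0],[0,0,0]],[[0.83,0.12,0],[0,0,0]],[[0.94,0.14,0],[0,0,0]],[[0.99,0.14,0],[0,0,0]]]}}

```text
time: 5.73
tool_pos: [0.532, 0.2918, 0.3188]
tcp_rot: [-2.05, -2.378, 0.001]
wrist_force: [-0.7, -1.5, -0.6]
width: 0.353
grip_force: 30.0
```

Run:
```python
from h import *
plan((.5411,.367,.32),(.5411,.367,.26))
c=look("wrist");cv2.imwrite("pics/w2.png",c["image"][:,:,::-1])
for p in ((.5411,.367,.088),(.5587,.2449,.088),(.4175,.3488,.088),(.4362,.2259,.088)): print(proj(c,p))
```

```text
t 5.73 tcp [0.532  0.2918 0.3188] F [-0.7333 -1.5123 -0.6424] w 0.353 g 30.0 turn [-0.0017 -0.001   0.0062]
(0.5411, 0.367, 0.32) -> [ 0.2921  0.0805 -0.0046]
(0.5411, 0.367, 0.26) -> [0.292  0.0808 0.2354]
[268.8377 100.3699]
[266.8413 205.1009]
[157.0821 100.2592]
[166.082  205.7432]
```

View pics/w2.png

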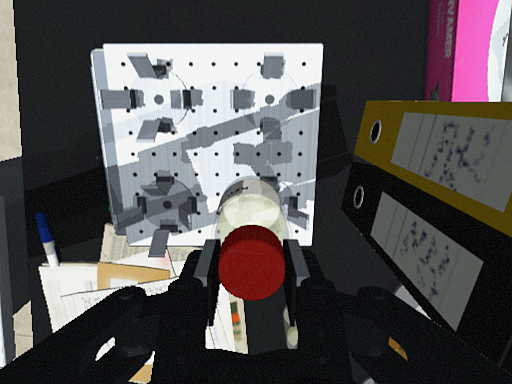

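The wrist view shows the clamp bolts at (269,100), (159,100) and (167,205), within 2 px of the prediction. The held bottle hangs upright with its cap centred at about (252,265). The binders stand clear to the right.

Request:
{"fn": "play_rows", "kwargs": {"rows": [[[0.06,0.02,0],[0,0,0]],[[0.16,0.05,0],[0,0,0]],[[0.25,0.07,0.02],[0,0,0]],[[0.292,0.08,0.08],[0,0,0.006]],[[0.292,0.08,0.16],[0,0,0.006]],[[0.292,0.08,0.2],[0,0,0.006]],[[0.292,0.08,0.2],[0,0,0.006]],[[0.292,0.08,0.2],[0,0,0.006]]]}}

```text
time: 6.45
tool_pos: [0.5412, 0.3624, 0.2681]
tcp_rot: [-2.061, -2.37, 0.005]
wrist_force: [-0.4, 0.5, -0.5]
width: 0.356
grip_force: 30.0
```

Run:
```python
from h import *
plan((.5411,.367,.2),(.5411,.367,.173))
```

```text
t 6.45 tcp [0.5412 0.3624 0.2681] F [-0.4113  0.4542 -0.5499] w 0.356 g 30.0 turn [-0.0038  0.0022 -0.0045]
(0.5411, 0.367, 0.2) -> [0.0189 0.0031 0.2725]
(0.5411, 0.367, 0.173) -> [0.0191 0.0034 0.3805]
```

Request:
{"fn": "play_rows", "kwargs": {"rows": [[[0.01,0.003,0.04],[0,0,0]],[[0.019,0.003,0.09],[0,0,0]],[[0.019,0.003,0.13],[0,0,0]],[[0.019,0.003,0.17],[0,0,0]],[[0.019,0.003,0.2],[0,0,0]],[[0.019,0.003,0.2],[0,0,0]],[[0.019,0.003,0.2],[0,0,0]]]}}

```text
time: 7.03
tool_pos: [0.5412, 0.3683, 0.2187]
tcp_rot: [-2.06, -2.372, 0.003]
wrist_force: [-0.6, -1.1, -1.0]
width: 0.355
grip_force: 30.0
```

Run:
```python
from h import *
plan((.5411,.367,.2),(.5411,.367,.173))
```

```text
t 7.03 tcp [0.5412 0.3683 0.2187] F [-0.6363 -1.0566 -1.0398] w 0.355 g 30.0 turn [-0.0022  0.001  -0.0032]
(0.5411, 0.367, 0.2) -> [-0.0049 -0.0012  0.0747]
(0.5411, 0.367, 0.173) -> [-0.0048 -0.001   0.1827]
```

Well aligned. Now a slow press down.

Request:
{"fn": "play_rows", "kwargs": {"rows": [[[-0.005,-0.001,0.02],[0,0,0]],[[-0.005,-0.001,0.04],[0,0,0]],[[-0.005,-0.001,0.06],[0,0,0]],[[-0.005,-0.001,0.08],[0,0,0]],[[-0.005,-0.001,0.1],[0,0,0]],[[-0.005,-0.001,0.12],[0,0,0]],[[-0.005,-0.001,0.135],[0,0,0]],[[-0.005,-0.001,0.15],[0,0,0]],[[-0.005,-0.001,0.16],[0,0,0]],[[-0.005,-0.001,0.165],[0,0,0]],[[-0.005,-0.001,0.17],[0,0,0]],[[-0.005,-0.001,0.17],[0,0,0]]]}}

```text
time: 8.03
tool_pos: [0.5416, 0.3673, 0.177]
tcp_rot: [-2.06, -2.372, 0.0]
wrist_force: [0.0, 0.0, -1.4]
width: 0.352
grip_force: 30.0
```

Request:
{"fn": "play_rows", "kwargs": {"rows": [[[0,0,0.004],[0,0,0]],[[0,0,0.008],[0,0,0]],[[0,0,0.012],[0,0,0]],[[0,0,0.012],[0,0,0]],[[0,0,0.012],[0,0,0]]]}}

```text
time: 8.45
tool_pos: [0.5417, 0.3674, 0.1742]
tcp_rot: [2.06, 2.372, 0.0]
wrist_force: [-0.2, 1.4, -0.8]
width: 0.354
grip_force: 30.0
```

Request:
{"fn": "play_rows", "kwargs": {"rows": [[[0,0,0.003],[0,0,0]],[[0,0,0.006],[0,0,0]],[[0,0,0.006],[0,0,0]],[[0,0,0.006],[0,0,0]]]}}

```text
time: 8.78
tool_pos: [0.5419, 0.3677, 0.1739]
tcp_rot: [2.06, 2.372, 0.002]
wrist_force: [-2.3, -0.4, 5.3]
width: 0.354
grip_force: 30.6
```

Contact: 5.3 N upward at the expected height, so the bottle is seated. Release and rise.

Request:
{"fn": "play_rows", "kwargs": {"rows": [[[0,0,0],[0,0,0]],[[0,0,0],[0,0,0]],[[0,0,0],[0,0,0]],[[0,0,0],[0,0,0]],[[0,0,-0.02],[0,0,0]],[[0,0,-0.08],[0,0,0]],[[0,0,-0.16],[0,0,0]],[[0,0,-0.24],[0,0,0]],[[0,0,-0.28],[0,0,0]],[[0,0,-0.28],[0,0,0]],[[0,0,-0.28],[0,0,0]]], "claw": 0.5}}

```text
time: 9.7
tool_pos: [0.542, 0.3676, 0.2434]
tcp_rot: [2.06, 2.372, 0.002]
wrist_force: [-0.5, 0.1, -0.6]
width: 0.749
grip_force: 0.0
```

Run:
```python
from h import *
plan((.647,.034,.2))
c=look("wrist")
for ce,st in blobs(c["image"],"red",150): print(ce,st,plane(c,ce,.188))
t=look("top")
for ce,st in blobs(t["image"],"red",30,(85,140,400,270)): print(ce,st,plane(t,ce,.188),plane(t,ce,.1))
cv2.imwrite("pics/w3.png",np.hstack([cv2.resize(c["image"],(400,300)),cv2.resize(t["image"][130:280,80:280],(400,300))])[:,:,::-1])
```

```text
t 9.70 tcp [0.542  0.3676 0.2434] F [-0.5451  0.0756 -0.5942] w 0.749 g 0.0 turn [ 0.0018 -0.0008 -0.0032]
(0.647, 0.034, 0.2) -> [-1.38    0.2286  0.173 ]
[249.9 215.9] [ 227  194   47   44 1568] [0.5416 0.3681 0.188 ]
[102.2 173.4] [ 97 169  11  10  79] [0.5405 0.3648 0.188 ] [0.5557 0.402  0.1   ]
[315.1 233.4] [310 228  11  11  95] [ 0.4023 -0.179   0.188 ] [ 0.4045 -0.193   0.1   ]
```

View pics/w3.png

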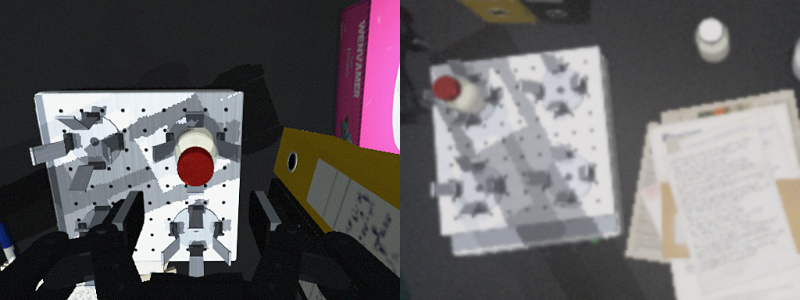

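The first red bottle stands upright in its clamp, measured at (0.541, 0.367). Next is the left white bottle.

Request:
{"fn": "play_rows", "kwargs": {"rows": [[[-0.08,-0.01,0],[0,0,0]],[[-0.22,-0.04,0],[0,0,0]],[[-0.38,-0.06,0],[0,0,0]],[[-0.54,-0.06,0],[0,0,0]],[[-0.7,-0.03,0],[0,0,0]],[[-0.85,0,0],[0,0,0]],[[-0.97,0.08,0],[0,0,0]],[[-1,0.17,0],[0,0,0]],[[-1,0.22,0],[0,0,0]],[[-1,0.22,0],[0,0,0]],[[-1,0.22,0],[0,0,0]]]}}

```text
time: 10.72
tool_pos: [0.6304, 0.1271, 0.2407]
tcp_rot: [-2.059, -2.369, 0.004]
wrist_force: [-0.3, 0.7, -0.3]
width: 0.75
grip_force: 0.0
```

Run:
```python
from h import *
c=look("wrist")
for ce,st in blobs(c["image"],"white",150,(100,30,420,384)): print(ce,st,plane(c,ce,.105))
print(proj(c,(.647,.034,.105)))
plan((.647,.034,.2))
cv2.imwrite("pics/w4.png",c["image"][:,:,::-1])
```

```text
[176.   64.3] [ 100   30  157   76 8169] [0.5563 0.2188 0.105 ]
[135.4 216.2] [ 100  134   97  180 9827] [0.5283 0.0829 0.105 ]
[414.3 215.2] [406 203  14  25 206] [0.7836 0.1198 0.105 ]
[255.3 246.1] [237 235  39  28 551] [0.6426 0.0683 0.105 ]
[255.8 275.2] [240 261  33  30 771] [0.6476 0.0374 0.105 ]
[254.735  278.1317]
t 10.77 tcp [0.6299 0.1275 0.241 ] F [-0.2814 -0.3646  1.0063] w 0.755 g 0.0 turn [-0.0045 -0.0001 -0.0031]
(0.647, 0.034, 0.2) -> [-0.3798  0.0158  0.1638]
```

View pics/w4.png

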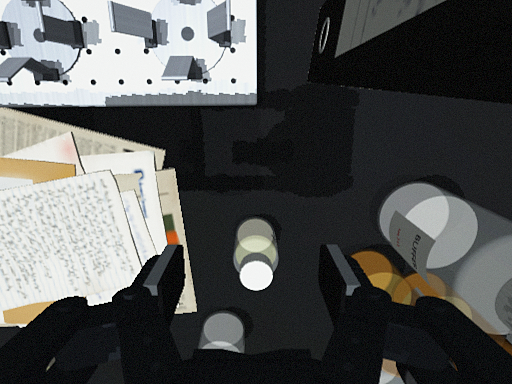

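The cap is at (256,275), giving about (0.647, 0.036), and neighbouring objects are clear. Descending.

Run:
```python
from h import *
plan((.6474,.036,.091))
```

```text
t 10.77 tcp [0.6299 0.1275 0.241 ] F [-0.2814 -0.3646  1.0063] w 0.755 g 0.0 turn [-0.0045 -0.0001 -0.0031]
(0.6474, 0.036, 0.091) -> [-0.3721  0.02    0.5998]
```

Request:
{"fn": "play_rows", "kwargs": {"rows": [[[-0.08,0.01,0],[0,0,0]],[[-0.2,0.02,0.02],[0,0,0]],[[-0.31,0.02,0.06],[-0.004,0,-0.003]],[[-0.372,0.02,0.14],[-0.004,0,-0.003]],[[-0.372,0.02,0.24],[-0.004,0,-0.003]],[[-0.372,0.02,0.34],[-0.004,0,-0.003]],[[-0.372,0.02,0.43],[-0.004,0,-0.003]],[[-0.372,0.02,0.51],[-0.004,0,-0.003]],[[-0.372,0.02,0.57],[-0.004,0,-0.003]],[[-0.372,0.02,0.6],[-0.004,0,-0.003]],[[-0.372,0.02,0.6],[-0.004,0,-0.003]],[[-0.372,0.02,0.6],[-0.004,0,-0.003]]]}}

```text
time: 11.77
tool_pos: [0.6485, 0.0367, 0.0928]
tcp_rot: [2.055, 2.374, 0.003]
wrist_force: [0.3, 0.3, 0.7]
width: 0.749
grip_force: 0.0
```

Request:
{"fn": "play_rows", "kwargs": {"rows": [[[0,0,0],[0,0,0]],[[0,0,0],[0,0,0]],[[0,0,0],[0,0,0]],[[0,0,0],[0,0,0]],[[0,0,0],[0,0,0]],[[0,0,0],[0,0,0]],[[0,0,0],[0,0,0]],[[0,0,0],[0,0,0]]], "claw": -1}}

```text
time: 12.43
tool_pos: [0.6503, 0.0361, 0.0947]
tcp_rot: [2.055, 2.371, 0.006]
wrist_force: [-1.2, -0.0, 6.1]
width: 0.371
grip_force: 29.8
```

Request:
{"fn": "play_rows", "kwargs": {"rows": [[[0,0,-0.03],[0,0,0]],[[0,0,-0.1],[0,0,0]],[[0,0,-0.2],[0,0,0]],[[0,0,-0.32],[0,0,0]],[[0,-0.03,-0.45],[0,0,0]],[[0.02,-0.08,-0.57],[0,0,0]],[[0.08,-0.14,-0.67],[0,0,0]],[[0.18,-0.19,-0.74],[0,0,0]],[[0.3,-0.22,-0.78],[0,0,0]],[[0.44,-0.24,-0.8],[0,0,0]],[[0.58,-0.24,-0.8],[0,0,0]],[[0.71,-0.24,-0.8],[0,0,0]],[[0.81,-0.24,-0.78],[0,0,0]],[[0.87,-0.24,-0.75],[0,0,0]],[[0.88,-0.24,-0.7],[0,0,0]],[[0.88,-0.24,-0.7],[0,0,0]],[[0.88,-0.24,-0.7],[0,0,0]],[[0.88,-0.24,-0.7],[0,0,0]]]}}

```text
time: 13.93
tool_pos: [0.558, 0.2438, 0.267]
tcp_rot: [2.057, 2.372, 0.001]
wrist_force: [-0.3, 0.2, -2.3]
width: 0.366
grip_force: 30.2
```

Run:
```python
from h import *
plan((.5587,.2449,.225),(.5587,.2449,.182))
```

```text
t 13.93 tcp [0.558  0.2438 0.267 ] F [-0.2572  0.2021 -2.275 ] w 0.366 g 30.2 turn [ 0.0026  0.0012 -0.0017]
(0.5587, 0.2449, 0.225) -> [0.004  0.0031 0.1681]
(0.5587, 0.2449, 0.182) -> [0.0042 0.0028 0.3401]
```

Request:
{"fn": "play_rows", "kwargs": {"rows": [[[0.004,0.003,0.04],[0,0,0]],[[0.004,0.003,0.09],[0,0,0]],[[0.004,0.003,0.13],[0,0,0]],[[0.004,0.003,0.16],[0,0,0]],[[0.004,0.003,0.18],[0,0,0]],[[0.004,0.003,0.2],[0,0,0]],[[0.004,0.003,0.22],[0,0,0]],[[0.004,0.003,0.24],[0,0,0]],[[0.004,0.003,0.26],[0,0,0]],[[0.004,0.003,0.28],[0,0,0]],[[0.004,0.003,0.3],[0,0,0]],[[0.004,0.003,0.315],[0,0,0]],[[0.004,0.003,0.32],[0,0,0]],[[0.004,0.003,0.32],[0,0,0]]]}}

```text
time: 15.1
tool_pos: [0.5585, 0.2463, 0.1868]
tcp_rot: [2.056, 2.373, 0.003]
wrist_force: [0.5, 0.3, -4.2]
width: 0.368
grip_force: 29.9
```

Request:
{"fn": "play_rows", "kwargs": {"rows": [[[0,0,0.004],[0,0,0]],[[0,0,0.008],[0,0,0]],[[0,0,0.012],[0,0,0]],[[0,0,0.016],[0,0,0]],[[0,0,0.016],[0,0,0]],[[0,0,0.016],[0,0,0]]]}}

```text
time: 15.6
tool_pos: [0.5588, 0.2464, 0.1836]
tcp_rot: [2.056, 2.373, 0.004]
wrist_force: [1.0, 0.4, -0.6]
width: 0.368
grip_force: 30.2
```

Request:
{"fn": "play_rows", "kwargs": {"rows": [[[0,0,0.003],[0,0,0]],[[0,0,0.006],[0,0,0]],[[0,0,0.006],[0,0,0]],[[0,0,0.006],[0,0,0]]]}}

```text
time: 15.93
tool_pos: [0.5589, 0.2465, 0.1827]
tcp_rot: [2.056, 2.373, 0.005]
wrist_force: [-0.5, -0.3, 4.4]
width: 0.366
grip_force: 30.7
```

Seated (4.4 N at the expected height). Release and rise.

Request:
{"fn": "play_rows", "kwargs": {"rows": [[[0,0,0],[0,0,0]],[[0,0,0],[0,0,0]],[[0,0,0],[0,0,0]],[[0,0,0],[0,0,0]],[[0,0,-0.02],[0,0,0]],[[0,0,-0.08],[0,0,0]],[[0,0,-0.16],[0,0,0]],[[0,0,-0.24],[0,0,0]],[[0,0,-0.28],[0,0,0]],[[-0.1,-0.02,-0.28],[0,0,0]],[[-0.24,-0.1,-0.28],[0,0,0]],[[-0.38,-0.2,-0.28],[0,0,0]],[[-0.52,-0.3,-0.28],[0,0,0]],[[-0.66,-0.4,-0.28],[0,0,0]],[[-0.8,-0.5,-0.28],[0,0,0]],[[-0.92,-0.58,-0.28],[0,0,0]],[[-0.98,-0.6,-0.28],[0,0,0]],[[-1,-0.6,-0.28],[0,0,0]]], "claw": 0.5}}

```text
time: 17.43
tool_pos: [0.4444, -0.0248, 0.2518]
tcp_rot: [2.059, 2.369, 0.003]
wrist_force: [0.3, -0.0, 1.6]
width: 0.749
grip_force: 0.0
```

Run:
```python
from h import *
t=look("top");s=look("side")
for ce,st in blobs(t["image"],"white",30,(85,140,250,200)): 
    if st[4]<400: print(ce,st,plane(t,ce,.193))
print(proj(t,(.5587,.2449,.193)),proj(s,(.5587,.2449,.193)),proj(s,(.5411,.367,.188)))
cv2.imwrite("pics/p5.png",np.hstack([cv2.resize(s["image"][140:240,110:220],(400,360)),cv2.resize(t["image"][140:260,80:210],(400,360))])[:,:,::-1])
plan((.407,-.10,.22),(.407,-.193,.086))
```

```text
[112.7 178.3] [105 170  14  16 119] [0.5278 0.3352 0.193 ]
[149.2433 167.2427] [173.0782 163.8346] [139.0357 170.5245]
t 17.53 tcp [ 0.4459 -0.0231  0.2519] F [0.2851 0.8754 0.1708] w 0.753 g 0.0 turn [ 0.0053 -0.0003 -0.0032]
(0.407, -0.1, 0.22) -> [-0.283  -0.1978  0.1266]
(0.407, -0.193, 0.086) -> [-0.6514 -0.2522  0.6623]
```

View pics/p5.png

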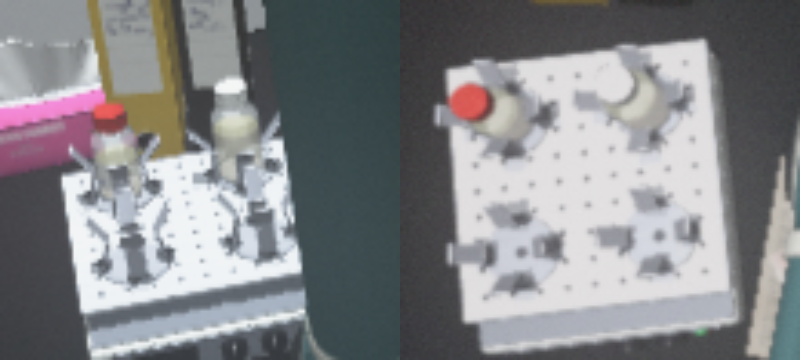

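Both seated bottles match their predicted cap positions: white at (149.2,167.7) against a predicted (149.2,167.2) in the top view. Next is the near red bottle.

Request:
{"fn": "play_rows", "kwargs": {"rows": [[[-0.08,-0.03,0],[0,0,0]],[[-0.2,-0.08,0],[0,0,0]],[[-0.34,-0.14,0.02],[0,0,0]],[[-0.48,-0.2,0.06],[0,0,0]],[[-0.6,-0.24,0.1],[0,0,0]],[[-0.65,-0.253,0.15],[0.005,0,-0.003]],[[-0.65,-0.253,0.2],[0.005,0,-0.003]],[[-0.65,-0.253,0.2],[0.005,0,-0.003]],[[-0.65,-0.253,0.2],[0.005,0,-0.003]]]}}

```text
time: 18.28
tool_pos: [0.4066, -0.1912, 0.2006]
tcp_rot: [-2.051, -2.375, 0.001]
wrist_force: [0.2, 0.2, -0.3]
width: 0.749
grip_force: 0.0
```

Run:
```python
from h import *
c=look("wrist")
for ce,st in blobs(c["image"],"red",150): print(ce,st,plane(c,ce,.098))
plan((.4063,-.193,.086))
```

```text
[250.  197.2] [ 231  179   39   37 1129] [ 0.406  -0.1921  0.098 ]
t 18.33 tcp [ 0.4072 -0.1914  0.2015] F [ 0.1703 -0.072   0.1107] w 0.750 g 0.0 turn [-0.0012 -0.0009  0.0048]
(0.4063, -0.193, 0.086) -> [-0.0063 -0.004   0.462 ]
```

Request:
{"fn": "play_rows", "kwargs": {"rows": [[[-0.005,-0.004,0.05],[0,0,0]],[[-0.005,-0.004,0.14],[0,0,0]],[[-0.005,-0.004,0.24],[0,0,0]],[[-0.005,-0.004,0.33],[0,0,0]],[[-0.005,-0.004,0.4],[0,0,0]],[[-0.005,-0.004,0.44],[0,0,0]],[[-0.005,-0.004,0.46],[0,0,0]],[[-0.005,-0.004,0.46],[0,0,0]],[[-0.005,-0.004,0.46],[0,0,0]]]}}

```text
time: 19.08
tool_pos: [0.4065, -0.1938, 0.0875]
tcp_rot: [2.053, 2.377, -0.0]
wrist_force: [0.3, -0.6, 0.2]
width: 0.756
grip_force: 0.0
```

Request:
{"fn": "play_rows", "kwargs": {"rows": [[[0,0,0],[0,0,0]],[[0,0,0],[0,0,0]],[[0,0,0],[0,0,0]],[[0,0,0],[0,0,0]],[[0,0,0],[0,0,0]],[[0,0,0],[0,0,0]],[[0,0,0],[0,0,0]],[[0,0,0],[0,0,0]]], "claw": -1}}

```text
time: 19.75
tool_pos: [0.4065, -0.1943, 0.0878]
tcp_rot: [2.053, 2.375, -0.0]
wrist_force: [0.0, 0.8, 5.6]
width: 0.346
grip_force: 29.8
```

Request:
{"fn": "play_rows", "kwargs": {"rows": [[[0,0,-0.03],[0,0,0]],[[0,0,-0.1],[0,0,0]],[[0,0,-0.2],[0,0,0]],[[0,0,-0.33],[0,0,0]],[[0.02,0.01,-0.46],[0,0,0]],[[0.08,0.02,-0.58],[0,0,0]],[[0.18,0.05,-0.68],[0,0,0]],[[0.3,0.08,-0.76],[0,0,0]],[[0.44,0.11,-0.8],[0,0,0]],[[0.58,0.15,-0.8],[0,0,0]],[[0.72,0.18,-0.8],[0,0,0]],[[0.86,0.21,-0.8],[0,0,0]],[[1,0.25,-0.8],[0,0,0]]]}}

```text
time: 20.83
tool_pos: [0.4304, 0.0643, 0.2867]
tcp_rot: [-2.054, -2.376, 0.001]
wrist_force: [1.2, -1.1, -1.3]
width: 0.353
grip_force: 30.1
```

Request:
{"fn": "play_rows", "kwargs": {"rows": [[[0.14,0.03,0],[0,0,0]],[[0.28,0.06,0],[0,0,0]],[[0.42,0.09,0],[0,0,0]],[[0.54,0.1,0],[0,0,0]],[[0.62,0.107,0.02],[0,0,0]],[[0.645,0.107,0.05],[0,0,0]],[[0.645,0.107,0.08],[0,0,0]],[[0.645,0.107,0.08],[0,0,0]],[[0.645,0.107,0.08],[0,0,0]]]}}

```text
time: 21.58
tool_pos: [0.4337, 0.2247, 0.2652]
tcp_rot: [-2.055, -2.375, 0.005]
wrist_force: [0.4, -0.2, -0.3]
width: 0.351
grip_force: 30.1
```

Run:
```python
from h import *
plan((.4362,.2259,.225),(.4362,.2259,.1755))
```

```text
t 21.58 tcp [0.4337 0.2247 0.2652] F [ 0.4489 -0.203  -0.3461] w 0.351 g 30.1 turn [-0.004   0.0018  0.0018]
(0.4362, 0.2259, 0.225) -> [0.0034 0.0111 0.1607]
(0.4362, 0.2259, 0.1755) -> [0.0036 0.0117 0.3587]
```

Request:
{"fn": "play_rows", "kwargs": {"rows": [[[0.003,0.01,0.03],[0,0,0]],[[0.003,0.01,0.08],[0,0,0]],[[0.003,0.01,0.12],[0,0,0]],[[0.003,0.01,0.16],[0,0,0]],[[0.003,0.01,0.19],[0,0,0]],[[0.003,0.01,0.21],[0,0,0]],[[0.003,0.01,0.23],[0,0,0]],[[0.003,0.01,0.25],[0,0,0]],[[0.003,0.01,0.27],[0,0,0]],[[0.003,0.01,0.29],[0,0,0]],[[0.003,0.01,0.31],[0,0,0]],[[0.003,0.01,0.325],[0,0,0]],[[0.003,0.01,0.335],[0,0,0]],[[0.003,0.01,0.34],[0,0,0]],[[0.003,0.01,0.34],[0,0,0]],[[0.003,0.01,0.34],[0,0,0]]]}}

```text
time: 22.92
tool_pos: [0.4365, 0.2272, 0.1811]
tcp_rot: [-2.054, -2.376, 0.002]
wrist_force: [0.1, -0.9, -2.5]
width: 0.35
grip_force: 30.0
```

Request:
{"fn": "play_rows", "kwargs": {"rows": [[[0,0,0.005],[0,0,0]],[[0,0,0.01],[0,0,0]],[[0,0,0.015],[0,0,0]],[[0,0,0.018],[0,0,0]],[[0,0,0.018],[0,0,0]],[[0,0,0.018],[0,0,0]]]}}

```text
time: 23.42
tool_pos: [0.4367, 0.2273, 0.1768]
tcp_rot: [-2.054, -2.377, 0.001]
wrist_force: [2.1, -0.8, -0.4]
width: 0.355
grip_force: 30.1
```

Request:
{"fn": "play_rows", "kwargs": {"rows": [[[0,0,0.003],[0,0,0]],[[0,0,0.006],[0,0,0]],[[0,0,0.006],[0,0,0]],[[0,0,0.006],[0,0,0]]]}}

```text
time: 23.75
tool_pos: [0.4368, 0.2274, 0.1758]
tcp_rot: [-2.054, -2.377, 0.0]
wrist_force: [-0.8, -1.3, 2.9]
width: 0.351
grip_force: 30.5
```

Request:
{"fn": "play_rows", "kwargs": {"rows": [[[0,0,0.003],[0,0,0]],[[0,0,0.003],[0,0,0]],[[0,0,0.003],[0,0,0]]]}}

```text
time: 24.0
tool_pos: [0.437, 0.2275, 0.1758]
tcp_rot: [-2.054, -2.377, -0.001]
wrist_force: [-1.1, -1.5, 7.9]
width: 0.35
grip_force: 30.9
```

Seated at 7.9 N. Release, then go to the right white bottle.

Request:
{"fn": "play_rows", "kwargs": {"rows": [[[0,0,-0.003],[0,0,0]],[[0,0,-0.003],[0,0,0]],[[0,0,-0.003],[0,0,0]],[[0,0,-0.003],[0,0,0]],[[0,0,-0.02],[0,0,0]],[[0,0,-0.08],[0,0,0]],[[0,0,-0.16],[0,0,0]],[[0,0,-0.24],[0,0,0]],[[-0.03,0,-0.28],[0,0,0]],[[-0.12,0,-0.28],[0,0,0]],[[-0.26,0,-0.28],[0,0,0]],[[-0.4,0,-0.28],[0,0,0]],[[-0.54,0,-0.28],[0,0,0]],[[-0.68,0,-0.28],[0,0,0]],[[-0.82,0.02,-0.28],[0,0,0]],[[-0.97,0.04,-0.28],[0,0,0]]], "claw": 0.5}}

```text
time: 25.33
tool_pos: [0.4814, -0.0131, 0.2446]
tcp_rot: [-2.054, -2.377, 0.001]
wrist_force: [0.0, 0.3, -0.1]
width: 0.751
grip_force: 0.0
```

Request:
{"fn": "play_rows", "kwargs": {"rows": [[[-0.14,0,0],[0,0,0]],[[-0.28,0.02,0],[0,0,0]],[[-0.42,0.04,0],[0,0,0]],[[-0.56,0.06,0],[0,0,0]],[[-0.7,0.07,0],[0,0,0]],[[-0.84,0.08,0],[0,0,0]],[[-0.97,0.09,0],[0,0,0]],[[-1,0.09,0],[0,0,0]],[[-1,0.09,0.1],[0,0,0]],[[-1,0.09,0.15],[0,0,0]],[[-1,0.09,0.15],[0,0,0]],[[-1,0.09,0.15],[0,0,0]]]}}

```text
time: 26.33
tool_pos: [0.5388, -0.2542, 0.2054]
tcp_rot: [-2.051, -2.374, 0.002]
wrist_force: [-0.3, -0.6, 0.6]
width: 0.749
grip_force: 0.0
```

Run:
```python
from h import *
c=look("wrist")
for ce,st in blobs(c["image"],"white",300,(150,30,400,384)): print(ce,st,plane(c,ce,.105))
print(proj(c,(.549,-.334,.105)))
plan((.549,-.334,.091))
t=look("top")
print(blobs(t["image"],"red",30,(85,140,250,270)),proj(t,(.4362,.2259,.185)))
```

```text
[193.3  47.7] [ 150   30   78   44 2256] [ 0.4833 -0.1525  0.105 ]
[363.7  50.1] [ 331   30   69   43 2445] [ 0.601  -0.1369  0.105 ]
[248.6 249.2] [ 227  222   47   58 1270] [ 0.5433 -0.2994  0.105 ]
[250.7 285. ] [ 232  268   38   35 1029] [ 0.55   -0.3329  0.105 ]
[389.8 371.9] [379 358  21  26 453] [ 0.6939 -0.4065  0.105 ]
[249.4164 286.0067]
t 26.38 tcp [ 0.5397 -0.2545  0.2068] F [ 0.0832 -0.2537  0.7849] w 0.750 g 0.0 turn [-0.0024 -0.0012  0.0039]
(0.549, -0.334, 0.091) -> [-0.3205 -0.0088  0.4628]
[(array([102.2, 173.6]), array([ 97, 169,  11,  10,  93], dtype=int32))] [154.5933 215.8013]
```

Run:
```python
from h import *
t=look("top");s=look("side")
cv2.imwrite("pics/p6.png",np.hstack([cv2.resize(s["image"][140:240,110:220],(400,360)),cv2.resize(t["image"][140:260,80:210],(400,360))])[:,:,::-1])
```

```text
(no output)
```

View pics/p6.png

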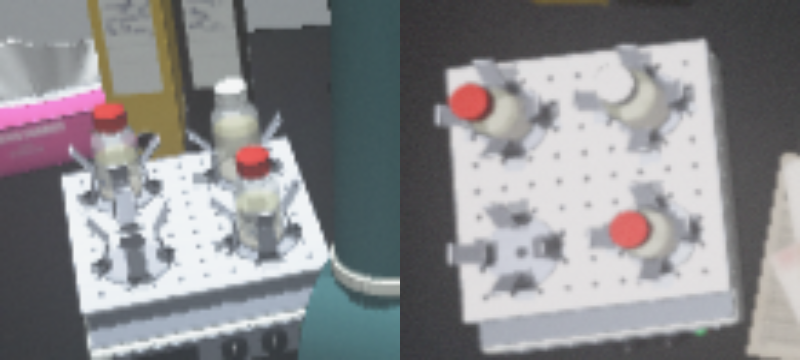

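Request:
{"fn": "play_rows", "kwargs": {"rows": [[[-0.08,-0.005,0],[0,0,0]],[[-0.2,-0.007,0],[0,0,0]],[[-0.29,-0.008,0.04],[0,0,0]],[[-0.319,-0.008,0.1],[0,0,0]],[[-0.319,-0.008,0.18],[0,0,0.004]],[[-0.319,-0.008,0.27],[0,0,0.004]],[[-0.319,-0.008,0.35],[0,0,0.004]],[[-0.319,-0.008,0.42],[0,0,0.004]],[[-0.319,-0.008,0.455],[0,0,0.004]],[[-0.319,-0.008,0.463],[0,0,0.004]],[[-0.319,-0.008,0.463],[0,0,0.004]],[[-0.319,-0.008,0.463],[0,0,0.004]]]}}

```text
time: 27.53
tool_pos: [0.5505, -0.3347, 0.0925]
tcp_rot: [2.057, 2.373, -0.0]
wrist_force: [1.0, -0.3, -1.0]
width: 0.749
grip_force: 0.0
```

The red bottles stand upright on the diagonal: near-red cap at crop (629,230), which is (154.4,216.7) and matches the prediction. One clamp, near left, is still empty. Grasp the last bottle.

Request:
{"fn": "play_rows", "kwargs": {"rows": [[[0,0,0],[0,0,0]],[[0,0,0],[0,0,0]],[[0,0,0],[0,0,0]],[[0,0,0],[0,0,0]],[[0,0,0],[0,0,0]],[[0,0,0],[0,0,0]],[[0,0,0],[0,0,0]],[[0,0,0],[0,0,0]]], "claw": -1}}

```text
time: 28.2
tool_pos: [0.5505, -0.3352, 0.093]
tcp_rot: [2.057, 2.372, -0.001]
wrist_force: [-0.7, 0.4, 6.1]
width: 0.372
grip_force: 30.1
```

Request:
{"fn": "play_rows", "kwargs": {"rows": [[[0,0,-0.03],[0,0,0]],[[0,0,-0.1],[0,0,0]],[[0,0,-0.2],[0,0,0]],[[0,0,-0.33],[0,0,0]],[[0,0,-0.47],[0,0,0]],[[0.04,0,-0.61],[0,0,0]],[[0.12,0,-0.74],[0,0,0]],[[0.24,0,-0.86],[0,0,0]],[[0.37,-0.02,-0.94],[0,0,0]],[[0.51,-0.04,-0.98],[0,0,0]],[[0.65,-0.06,-0.98],[0,0,0]],[[0.79,-0.08,-0.98],[0,0,0]],[[0.93,-0.1,-0.98],[0,0,0]]]}}

```text
time: 29.28
tool_pos: [0.4911, -0.1064, 0.3364]
tcp_rot: [-2.058, -2.373, 0.001]
wrist_force: [0.9, 0.2, -1.8]
width: 0.37
grip_force: 30.1
```

Request:
{"fn": "play_rows", "kwargs": {"rows": [[[0.14,0,0],[0,0,0]],[[0.28,-0.01,0],[0,0,0]],[[0.42,-0.02,0],[0,0,0]],[[0.56,-0.03,0],[0,0,0]],[[0.7,-0.036,0],[0,0,0]],[[0.84,-0.036,0],[0,0,0]],[[0.98,-0.036,0],[0,0,0]]]}}

```text
time: 29.87
tool_pos: [0.4473, 0.1348, 0.3362]
tcp_rot: [-2.058, -2.373, 0.001]
wrist_force: [1.5, -0.2, -1.4]
width: 0.369
grip_force: 30.1
```

Run:
```python
from h import *
plan((.4175,.3488,.32),(.4175,.3488,.27))
```

```text
t 29.87 tcp [0.4473 0.1348 0.3362] F [ 1.4573 -0.1782 -1.4448] w 0.369 g 30.1 turn [-0.0016  0.     -0.0014]
(0.4175, 0.3488, 0.32) -> [0.8643 0.0033 0.0646]
(0.4175, 0.3488, 0.27) -> [0.8643 0.0036 0.2646]
```

Request:
{"fn": "play_rows", "kwargs": {"rows": [[[0.14,0,0],[0,0,0]],[[0.28,0,0],[0,0,0]],[[0.42,0,0],[0,0,0]],[[0.56,0,0],[0,0,0]],[[0.69,0,0],[0,0,0]],[[0.79,0,0],[0,0,0]],[[0.85,0,0.04],[0,0,0]],[[0.86,0,0.12],[0,0,0]],[[0.86,0,0.2],[0,0,0]],[[0.86,0,0.26],[0,0,0]],[[0.86,0,0.26],[0,0,0]],[[0.86,0,0.26],[0,0,0]]]}}

```text
time: 30.87
tool_pos: [0.4171, 0.345, 0.2695]
tcp_rot: [-2.058, -2.372, 0.007]
wrist_force: [-0.3, 0.7, -2.0]
width: 0.367
grip_force: 30.2
```

Run:
```python
from h import *
plan((.4175,.3488,.225),(.4175,.3488,.181))
```

```text
t 30.87 tcp [0.4171 0.345  0.2695] F [-0.2521  0.7199 -1.9727] w 0.367 g 30.2 turn [-0.0053  0.0028 -0.0017]
(0.4175, 0.3488, 0.225) -> [0.0152 0.0044 0.1779]
(0.4175, 0.3488, 0.181) -> [0.0156 0.0051 0.3539]
```

Request:
{"fn": "play_rows", "kwargs": {"rows": [[[0.011,0.004,0.03],[0,0,0]],[[0.011,0.004,0.08],[0,0,0]],[[0.011,0.004,0.12],[0,0,0]],[[0.011,0.004,0.16],[0,0,0]],[[0.011,0.004,0.19],[0,0,0]],[[0.011,0.004,0.21],[0,0,0]],[[0.011,0.004,0.23],[0,0,0]],[[0.011,0.004,0.25],[0,0,0]],[[0.011,0.004,0.27],[0,0,0]],[[0.011,0.004,0.29],[0,0,0]],[[0.011,0.004,0.31],[0,0,0]],[[0.011,0.004,0.325],[0,0,0]],[[0.011,0.004,0.335],[0,0,0]],[[0.011,0.004,0.335],[0,0,0]],[[0.011,0.004,0.335],[0,0,0]]]}}

```text
time: 32.12
tool_pos: [0.4182, 0.3488, 0.1869]
tcp_rot: [-2.057, -2.373, 0.003]
wrist_force: [0.3, -0.4, -3.7]
width: 0.369
grip_force: 30.0
```

Request:
{"fn": "play_rows", "kwargs": {"rows": [[[0,0,0.005],[0,0,0]],[[0,0,0.01],[0,0,0]],[[0,0,0.015],[0,0,0]],[[0,0,0.018],[0,0,0]],[[0,0,0.018],[0,0,0]],[[0,0,0.018],[0,0,0]]]}}

```text
time: 32.62
tool_pos: [0.4187, 0.3491, 0.1832]
tcp_rot: [-2.058, -2.373, 0.0]
wrist_force: [0.7, 0.3, -0.2]
width: 0.368
grip_force: 30.2
```

Request:
{"fn": "play_rows", "kwargs": {"rows": [[[0,0,0.003],[0,0,0]],[[0,0,0.006],[0,0,0]],[[0,0,0.006],[0,0,0]],[[0,0,0.006],[0,0,0]]]}}

```text
time: 32.95
tool_pos: [0.4185, 0.349, 0.1815]
tcp_rot: [-2.058, -2.373, 0.001]
wrist_force: [0.8, 0.4, -1.2]
width: 0.368
grip_force: 30.2
```

Request:
{"fn": "play_rows", "kwargs": {"rows": [[[0,0,0.003],[0,0,0]],[[0,0,0.005],[0,0,0]],[[0,0,0.005],[0,0,0]],[[0,0,0.005],[0,0,0]]]}}

```text
time: 33.28
tool_pos: [0.4186, 0.3493, 0.181]
tcp_rot: [-2.058, -2.373, -0.0]
wrist_force: [-1.0, -1.7, 5.1]
width: 0.368
grip_force: 30.8
```

Seated (5.1 N). Release, rise and move away for a final check.

Request:
{"fn": "play_rows", "kwargs": {"rows": [[[0,0,0],[0,0,0]],[[0,0,0],[0,0,0]],[[0,0,0],[0,0,0]],[[0,0,0],[0,0,0]],[[0,0,-0.02],[0,0,0]],[[0,0,-0.08],[0,0,0]],[[0,0,-0.16],[0,0,0]],[[0,0,-0.26],[0,0,0]],[[0,0,-0.38],[0,0,0]],[[-0.05,0,-0.48],[0,0,0]],[[-0.18,0,-0.5],[0,0,0]],[[-0.32,0,-0.5],[0,0,0]],[[-0.46,0,-0.5],[0,0,0]],[[-0.6,0,-0.5],[0,0,0]],[[-0.74,0,-0.5],[0,0,0]],[[-0.88,0,-0.5],[0,0,0]],[[-0.97,0,-0.5],[0,0,0]],[[-1,0,-0.5],[0,0,0]]], "claw": 0.5}}

```text
time: 34.78
tool_pos: [0.4543, 0.0987, 0.3058]
tcp_rot: [2.061, 2.37, -0.001]
wrist_force: [-0.2, 0.6, -0.0]
width: 0.75
grip_force: 0.0
```

Request:
{"fn": "play_rows", "kwargs": {"rows": [[[-0.14,0,0],[0,0,0]],[[-0.28,0,0],[0,0,0]],[[-0.42,0,0],[0,0,0]],[[-0.56,0,0],[0,0,0]],[[-0.7,0,0],[0,0,0]],[[-0.8,0,0],[0,0,0]],[[-0.8,0,0],[0,0,0]],[[-0.8,0,0],[0,0,0]]]}}

```text
time: 35.45
tool_pos: [0.4826, -0.0969, 0.3054]
tcp_rot: [-2.06, -2.37, 0.0]
wrist_force: [-0.1, 0.2, -0.6]
width: 0.756
grip_force: 0.0
```

Run:
```python
from h import *
t=look("top");s=look("side")
for c in(t,s): print([proj(c,p).round(1) for p in((.5411,.367,.188),(.5587,.2449,.193),(.4175,.3488,.193),(.4362,.2259,.188))])
cv2.imwrite("pics/p7.png",np.hstack([cv2.resize(s["image"][140:240,110:220],(400,360)),cv2.resize(t["image"][140:260,80:210],(400,360))])[:,:,::-1])
cv2.imwrite("pics/p8.png",t["image"][:,:,::-1])
```

```text
[array([101.4, 173.1]), array([149.2, 167.2]), array([103.8, 221.8]), array([154.3, 215.7])]
[array([139. , 170.5]), array([173.1, 163.8]), array([142.5, 187.9]), array([179.3, 182.7])]
```

View pics/p7.png

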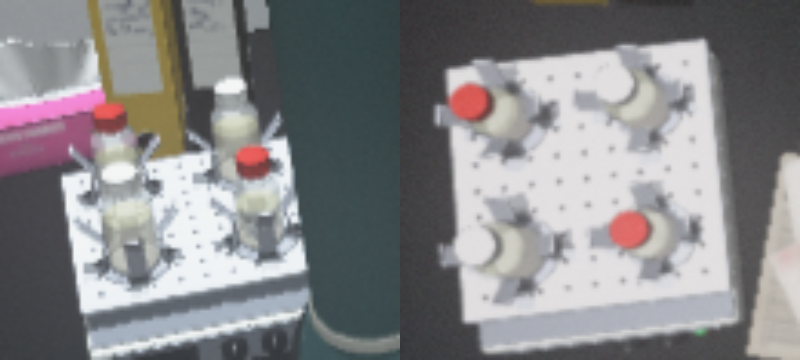

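View pics/p8.png

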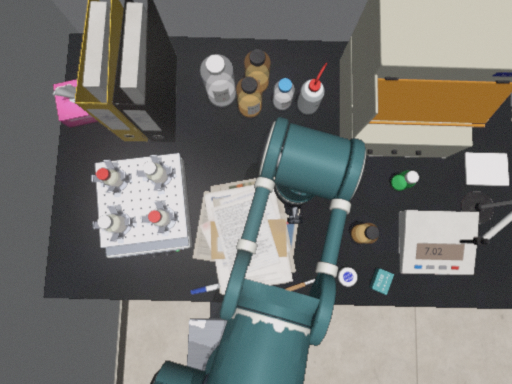

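All four bottles are upright. The last white cap is at (104.4,222), against a predicted (103.8,221.8). The amber bottle is unmoved at (366,233); the blue one is hidden under the arm, but the gripper never came near it.

```bash
python3 -c "
from workcell import bot
print(bot.finish_job())"
```

```text
the job is handed in; nothing more can be done
None
```

I handed the job in at about 35 s: all four bottles stand seated and released in their clamps, reds on one diagonal and whites on the other, and the amber and blue bottles were never touched (blue was hidden under the arm in the last picture); no verdict came back.

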